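Roll a ground roller into the comparator with the push paddle

ROBOT

A 6-joint arm with a two-finger parallel gripper is mounted at the origin on a cart in front of the work surface, level with it; the furniture and walls round the work are solid. World frame = base frame: x ahead of the robot, y to its left, z up, the work surface at z = 0. Lengths are in mm, angles in degrees, forces in N, time in s.
With the tool pointing down it reaches from about 300 to 850 mm from the base axis. Payload 4.2 kg.
Tool frame: the origin (TCP) lies at the very end of the fingers, on their centre line; the grasp point (between the pads) lies 19 mm behind it (env.grasp_offset is the distance from the TCP to the grasp point, in mm); z points along the fingers, y is the line along which they close (so a half turn about z gives the same grasp; the last joint's range is limited). The gripper opens to 91 mm and grips with 3 to 60 N. Pads are 32 mm wide; open, the fingers measure 118 mm over their backs; the gripper's body (76 mm by 178 mm) begins 60 mm behind the grasp point.
Start: joints at [72.479, 18.312, 89.639, -0, 72.044, -1.146], TCP at [162.109, 551.692, 213.976] pointing down, gripper open.
Joint ranges: [-177.97, 177.97], [-48.28, 115.42], [12.27, 149.76], [-77.06, 257.06], [2.81, 150.46], [-146.56, 146.56]. Speed limits (degrees/s): [147.25, 147.25, 180, 180, 180, 180].

INTERFACE

Orientations are given as [roll, pitch, yaw] about the fixed x, y, z axes, in that order (R = Rz(yaw) Ry(pitch) Rx(roll)).
In Python, from workcell import env, eyes gives the robot as it stands.
- The arm moves only by the tool send_rows, never from a script. Its arguments are lists of equal length, an entry for each row: "grip": the opening, from -1 (shut) to 1 (fully open), so that 0 is half open; "xyz": the shift along the world's x, y, z in m, a list of three; "yaw": the turn about the world's z in degrees. A call has 1 to 8 rows; each row is the pose to reach, as a shift and turn from the pose commanded when the call began; what a row does not reach only later rows make up. A row lasts 1/12 s, in which the tool goes at most 41.7 mm and 7.16 degrees, less where a joint would pass 70% of its speed; a pose out of reach is approached as far as the arm can. A call with a gripper value outside its range is refused whole. The fingers move at their own pace and stop on an object; "grip_force" is the grip in N (left out, the last holds). Time passes only in rows, so rows that repeat a pose let the fingers close. It gives the time, the measured TCP pose, the force, the opening and the grip force at its end, in the units of the state.
- env.state(): the state, without advancing time (a new reading comes with each control period).
- eyes.grab_frame(name): name is "side" or "top"; returns a dict with "frame" (420x560x3 uint8, red, green, blue), "fx", "fy", "cx", "cy" (pixels), "pose" (4x4, takes a point from camera to world coordinates). Camera axes: x right, y down, z forward; pixel columns grow to the right and rows downward; lengths in mm; the calibration is good to about 2 mm. A picture is of the moment at which its call begins. There is no depth.
- env.job_done(): hands the job in; it is judged then, once.
The state is a dict: "time_s": time; "qpos": joint angles; "qvel": joint speeds; "effort": joint torques, N m; "ee_pos": TCP position; "ee_rot": TCP orientation; "force": force on the tool from outside, world axes, zero at the start; "torque": the same for the moment, N m; "gripper_width": finger opening in mm; "gripper_force": force on a finger pad.
Only numpy, scipy, OpenCV 4.12 (cv2) and the standard library are available. Lean on these libraries where they do the work, as an engineer would, in place of code of your own. Each camera call takes 0.05 s, during which the arm holds its last target. There are 200 camera calls.

TASK

Take the wooden push paddle out of its tray and, pushing gently with its nose, roll the steel roller along the track and under the dial gauge's sprung plunger until you feel it bear on the back stop; keep it pressed there with about 5 N for a second, without forcing it. Then leave the roller under the plunger against the stop and stand the paddle back in its tray, nose the same way. Neither lift the roller nor touch it with the gripper, and leave the other things on the bench where they are.

Things in the scene. Friction and masses are not known exactly. Their poses are not given: they have to be found in the camera images.
- gauge: Grey roller comparator, fixed, base 136 x 310 mm (x -60..76, y -155..155). Origin on the bench under the track; z up, dial faces -x, the roller travels along -y in the middle (x = 0). Track of steel between aluminium fences 53 mm apart (y -89..113, tops 41 mm above the bench). On the half y > -40 nothing is higher than 42 mm.
- track_low (a point): Low (loading) end of the track on its surface: gauge x 0, y +100 mm, 23.7 mm above the bench. Here a brass ledge lies across the track, 10 mm wide (gauge y 100..110), its top 28.7 mm above the bench. From here the track rises at 3 degrees to the crest.
- crest (a point): Point on the track's surface where the slope ends: gauge x 0, y -20 mm, 30 mm above the bench. Beyond it (to -y) the track is level: the anvil.
- plunger_line (a point): Point on the level anvil straight under the plunger: gauge x 0, y -70 mm, 30 mm above the bench. A 20 mm column stands 58 mm to +x of it; its arm is 87 to 109 mm and the dial (58 mm across, at the middle) 112 to 180 mm above the bench.
- stop_block: Dark block 44 x 40 x 26 mm with brass thumbscrew on the anvil's far end, axes as the gauge's; origin under its middle, at gauge y -120, z 30 mm. It clamps the back stop: upright face 40 mm wide, 6 to 26 mm above the anvil, looking to +y. The face is set anywhere 26 to 42 mm to +y of this origin, not measured: feel for it. At it the roller stands within 8 mm of the plunger's line. Rigid.
- plunger (a joint): Lift of the gauge's sprung plunger, m: 0 when free, 0.0025 with the roller under its foot (flat 26 mm wide, 31 mm with the bevelled rim; underside 59.5 mm above the bench when free). The dial's red needle shows it (half a turn per 5 mm). The spring presses with about 1 N; rolling the roller under the rim takes some 2 to 5 N, about 2 N once under the flat.
- roller: Bright ground steel roller, 32 mm diameter, 50 mm long, about 0.31 kg. Origin at its centre, x along its axis (across the track); y and z turn as it rolls. It starts at the low end, leaning on the brass ledge, centre at gauge y +89 mm. It rolls almost freely and runs back down the slope if not held; on the level part, at rest, it stays.
- paddle: Wooden push paddle: shoe 26 mm wide, 24 high, with white nose; upright handle 16 mm thick (x), 30 long (y), up to 92 mm above the underside. Origin at the underside below the handle; z up. Flat nose face 85 mm to -y, tail 22 mm to +y. Grip it across x. With the underside 33 mm above the bench it clears ledge and track and meets the roller near its middle all the way.
- tray: Low black tray, fixed, 56 x 137 x 14 mm, walls and floor 5 mm, open at the top. Origin at the middle of its underside. The paddle stands in it with its axes as the tray's and its origin 31.5 mm to +y of the tray's; about 10 mm room on each side.
- coupler_b: Bystander: steel air coupler, 25 x 72 x 24 mm, origin at the middle of its underside.
- bushing_a: Bystander: steel bushing on end, 50 x 50 x 46 mm, origin at the middle of its underside.
- bearing: Bystander: ball bearing, 47 mm across and 14 high, origin at the middle of its underside.
- box_brown: Bystander: brown carton, 40 x 60 x 30 mm, origin at the middle of its underside.
- ball_valve: Bystander: brass ball valve with red lever, 31 x 108 x 46 mm, origin at the middle of its underside.
Not all that is in view belongs to the job. Leave any turquoise look-alike of the paddle alone.

How it is judged:
By the outcome, as a careful person would: the job done as asked, in the order asked, and still so for the second after the job is handed in, with the robot touching nothing.
It also fails if it takes over 61 s, if anything falls off the work surface, if the arm or the gripper's body presses on something with over 40 N, if the wrist force passes 120 N, or if a joint passes its speed limit or range.

## Working session

There is one attempt and no reset: what is moved stays moved. The work goes in short steps, Python scripts to look and compute and a tool call to move; the robot and the scene stay as the last step left them, time stands still between calls to the robot, and variables do not carry over. Pictures are saved under pics/ and viewed, at most 10 in all, crops included, and the job is handed in when it is done.

Besides the shell and the picture viewer there is one more tool, called after ">>>" as name(argument=value, ...) on one line, values as JSON. send_rows: Moves the arm, as the interface text tells. Its arguments: {"type":"object","properties":{"grip":{"type":"array"},"xyz":{"type":"array"},"yaw":{"type":"array"},"grip_force":{"type":"number"}},"required":["grip","xyz","yaw"]}

```bash
mkdir -p pics
python3 - <<'E'
from workcell import env, eyes
import cv2, json, numpy as np, pickle
d={}
for n in("side","top"):
    f=eyes.grab_frame(n); d[n]=f
    cv2.imwrite(f"pics/{n}0.png",cv2.resize(f["frame"][:,:,::-1],(800,600),interpolation=cv2.INTER_CUBIC))
    print(n,f["fx"],f["fy"],f["cx"],f["cy"],np.round(f["pose"],4).tolist())
pickle.dump(d,open("f0.pkl","wb"))
s=env.state();print(s)
E
```

```text
side 459.76532000442126 459.76532000442126 284.74628353013077 214.3110506500081 [[0.9989, 0.0353, -0.03, 580.086], [0.0458, -0.6555, 0.7538, -1100.727], [0.007, -0.7544, -0.6564, 960.8434], [0.0, 0.0, 0.0, 1.0]]
top 524.4078657010588 524.4078657010588 277.35852322810683 207.05998123588463 [[-0.0098, -0.9884, 0.1515, 348.3921], [-0.9999, 0.0104, 0.0031, -82.8454], [-0.0046, -0.1515, -0.9884, 1490.1494], [0.0, 0.0, 0.0, 1.0]]
{'time_s': 0.1, 'qpos': array([ 7.24806787e+01,  1.83470416e+01,  8.96974893e+01,  7.73172381e-04,
        7.20446299e+01, -1.14600558e+00]), 'qvel': array([-0.03392741, -0.0690761 , -0.14332615,  0.01525611, -0.00252639,
       -0.0827866 ]), 'effort': array([ 1.77680849e-04, -4.13327479e+01, -2.32509935e+01,  7.30875065e-02,
        4.20551549e-02, -6.75353022e-05]), 'ee_pos': array([161.95272021, 551.26189419, 213.22680318]), 'ee_rot': array([-1.79910872e+02, -2.51823493e-03,  1.63626443e+02]), 'force': array([ 0.15468846,  0.79592622, -0.32374196]), 'torque': array([ 0.00335575, -0.0071812 , -0.04981589]), 'gripper_force': 0.0, 'gripper_width': 91.38869624595466}
```

View pics/side0.png

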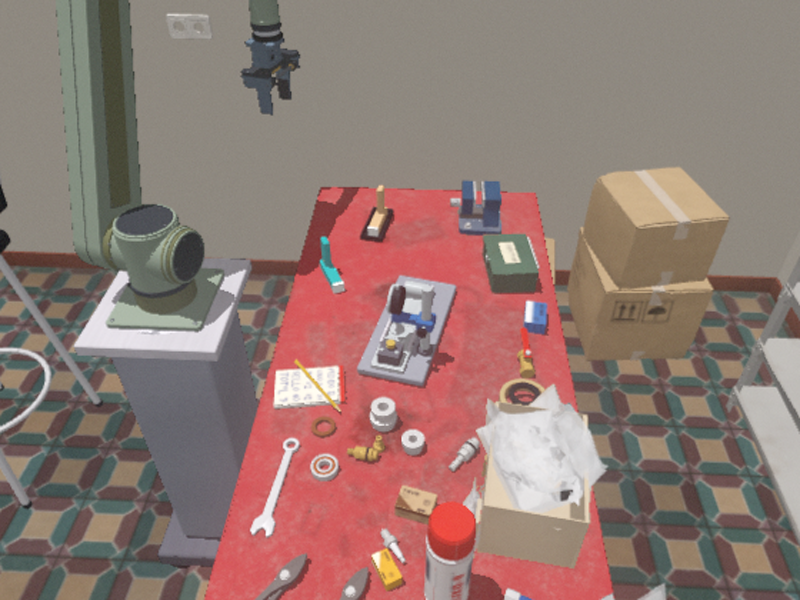

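View pics/top0.png

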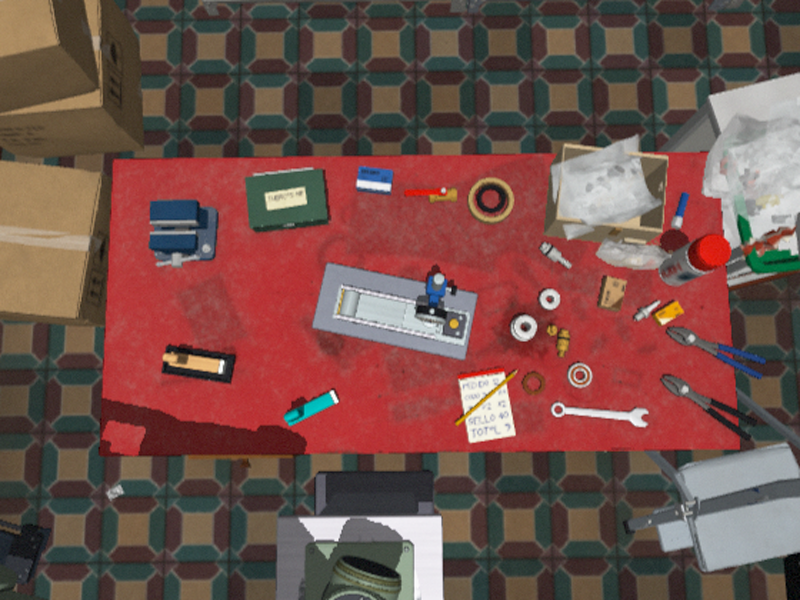

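Side view: tray and wooden paddle at about (377,220), gauge at (408,330), and a turquoise decoy at (331,265). Top view: tray at (198,364) with the white nose to the right, gauge at (395,310) with its dial end to the right. Next I'll zoom in on the details.

Run:
```python
import pickle,cv2,numpy as np
d=pickle.load(open("f0.pkl","rb"))
def crop(n,u,v,w,h,s):
    return cv2.resize(d[n]["frame"][v:v+h,u:u+w,::-1],(w*s,h*s),interpolation=cv2.INTER_CUBIC)
a=crop("top",215,180,125,75,6); a=cv2.copyMakeBorder(a,0,0,0,50,0)  # 750x450
cv2.imwrite("pics/g_top.png",a)
b=crop("side",245,190,80,80,7)
cv2.imwrite("pics/g_side.png",b)
t=crop("top",108,235,62,38,6); s=crop("side",245,125,36,48,8)
im=np.zeros((400,780,3),np.uint8); im[:t.shape[0],:t.shape[1]]=t; im[:s.shape[0],400:400+s.shape[1]]=s
cv2.imwrite("pics/tray.png",im)
```

```text
(no output)
```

View pics/g_top.png

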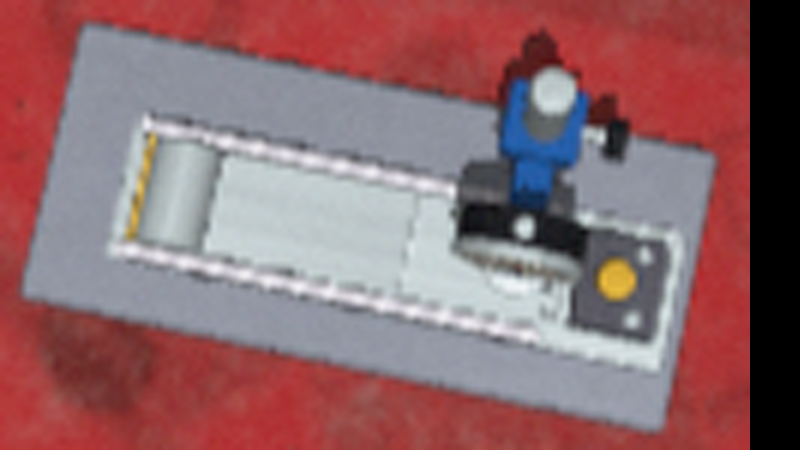

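View pics/g_side.png

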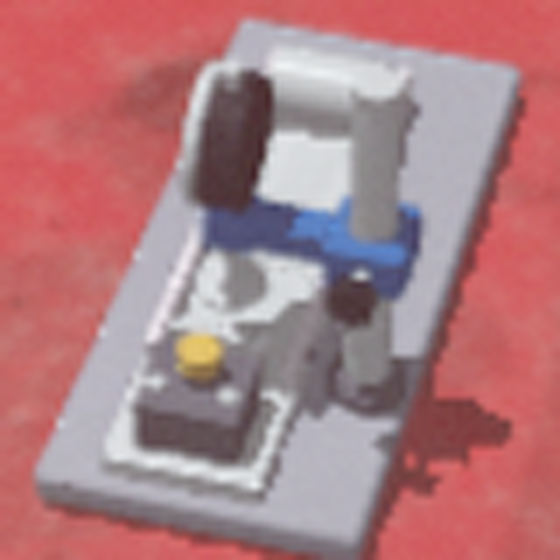

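View pics/tray.png

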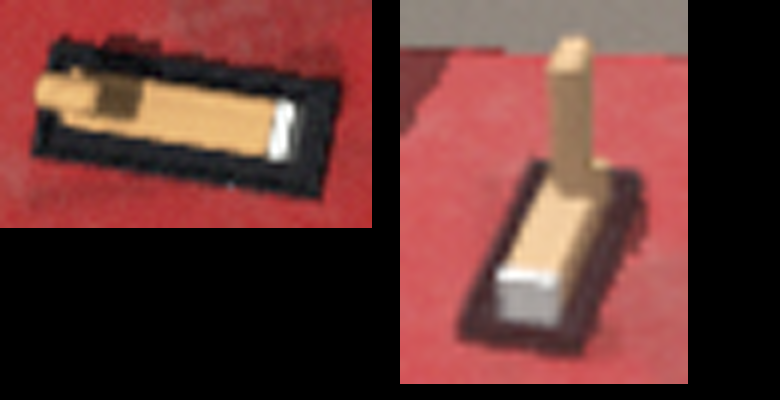

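Top crop: gauge base corners at (85,25), (717,155), (662,430), (22,297); roller centred at about (181,193), right beside the brass ledge. Tray crop: tray rim corners are clear and the white nose points right/-y. Next I fit the poses from both views.

```bash
cat > h.py <<'E'
import pickle,numpy as np
from scipy.optimize import least_squares
d=pickle.load(open("f0.pkl","rb"))
def proj(n,P):
    f=d[n];T=np.linalg.inv(f["pose"]);q=np.atleast_2d(P)@T[:3,:3].T+T[:3,3]
    return np.c_[f["fx"]*q[:,0]/q[:,2]+f["cx"],f["fy"]*q[:,1]/q[:,2]+f["cy"]]
def px(x,y,s,u,v): return ((x+.5)/s-.5+u,(y+.5)/s-.5+v)
def body(p,L):
    a=np.radians(p[2]);L=np.array(L,float)
    return np.c_[p[0]+L[:,0]*np.cos(a)-L[:,1]*np.sin(a),p[1]+L[:,0]*np.sin(a)+L[:,1]*np.cos(a),L[:,2]]
def fit(obs,p0,free=False):
    # obs: (view, local(x,y,z or None), px)
    def r(p):
        out=[]
        for n,l,u in obs:
            l=[l[0],l[1],p[3] if l[2] is None else l[2]]
            out+=list((proj(n,body(p,[l]))[0]-u))
        return np.array(out)
    s=least_squares(r,p0,loss="soft_l1");return s.x,r(s.x).reshape(-1,2)
E
python3 - <<'E'
from h import *
np.set_printoptions(precision=2,suppress=True)
gt=lambda x,y:px(x,y,6,215,180); gs=lambda x,y:px(x,y,7,245,190)
T=[("top",(76,155,None),gt(82,23)),("top",(-60,155,None),gt(22,297)),("top",(76,-155,None),gt(717,155)),("top",(-60,-155,None),gt(662,430))]
S=[("side",(-60,155,None),gs(245,22)),("side",(76,155,None),gs(522,68)),("side",(-60,-155,None),gs(38,488)),("side",(76,-155,None),gs(362,540))]
for o in (T+S,T+[],S):
    if len(o)<8: o=o+[("top",(0,0,None),gt(0,0))][:0]
    p,r=fit(o,[450,50,-10,15]);print("gauge",p);print(r.T)
tt=lambda x,y:px(x,y,6,108,235); ts=lambda x,y:px(x-400,y,8,245,125)
h=(28,68.5)
T=[("top",(28,68.5,None),tt(58,38)),("top",(28,-68.5,None),tt(341,80)),("top",(-28,-68.5,None),tt(322,197)),("top",(-28,68.5,None),tt(32,155))]
S=[("side",(-28,68.5,None),ts(530,160)),("side",(28,68.5,None),ts(643,175)),("side",(-28,-68.5,None),ts(460,332))]
for o in (T+S,T):
    p,r=fit(o,[350,400,-10,14]);print("tray",p);print(r.T)
# paddle: nose face top corners z=zz; handle top
P=[("top",(13,-85,None),tt(296,100)),("top",(-13,-85,None),tt(289,160)),("side",(-13,-85,None),ts(498,272)),("side",(13,-85,None),ts(560,281))]
p,r=fit(P,[350,430,-10,29]);print("paddle by nose",p);print(r.T)
P2=P+[("top",(8,15,p[3]-24+92),tt(36,76)),("top",(-8,15,p[3]-24+92),tt(36,106)),("side",(-8,-15,p[3]-24+92),ts(551,72)),("side",(8,-15,p[3]-24+92),ts(589,76))]
p,r=fit(P2,[350,430,-10,29]);print("paddle",p);print(r.T)
E
```

```text
gauge [538.35 -72.58 -12.33  16.45]
[[-0.3  -0.78  0.23  0.29 -0.61  0.13 -0.46  0.16]
 [-0.47  0.11 -0.75  0.31 -0.05  0.3  -0.72  1.35]]
gauge [539.55 -72.91 -12.41   3.26]
[[ 0.31 -0.13 -0.12 -0.05]
 [-0.04  0.12 -0.36  0.27]]
gauge [538.55 -63.92 -12.34   9.58]
[[-0.39  0.06  0.02  0.24]
 [-0.04  0.27 -1.27  0.72]]
tray [444.94 312.96  -8.63  11.92]
[[-0.35  0.18 -0.1   0.28  0.01  0.29 -0.19]
 [ 0.01 -0.2   0.07  0.19  0.44  0.22 -0.73]]
tray [445.21 313.87  -8.89   8.56]
[[-0.24  0.15 -0.21  0.31]
 [-0.08 -0.09  0.12  0.05]]
paddle by nose [446.69 343.34  -6.08  33.3 ]
[[ 0.01 -0.05  0.1  -0.48]
 [ 0.17 -0.47  0.25 -0.21]]
paddle [450.61 341.79  -8.43  34.46]
[[ 0.51  0.07  0.22 -0.42  0.58 -0.52 -1.03 -1.42]
 [-0.   -0.69  0.07 -0.22 -1.01 -0.03 -1.16 -1.19]]
```

>>> send_rows(grip=[1, 1, 1, 1, 1, 1, 1, 1], xyz=[[0.03, -0.022, 0], [0.06, -0.044, 0], [0.09, -0.066, -0.005], [0.12, -0.088, -0.01], [0.15, -0.11, -0.015], [0.18, -0.132, -0.02], [0.21, -0.154, -0.025], [0.24, -0.176, -0.03]], yaw=[-7, -14, -21, -28, -35, -42, -49, -56])

```text
time_s: 0.77
ee_pos: [403.1, 374.2, 183.4]
ee_rot: [-180.0, 0.0, 107.3]
force: [0.2, 1.3, -0.8]
gripper_width: 91.2
gripper_force: 0.0
```

>>> send_rows(grip=[1, 1, 1, 1, 1, 1], xyz=[[0.025, -0.018, -0.01], [0.048, -0.034, -0.02], [0.048, -0.034, -0.035], [0.048, -0.034, -0.05], [0.048, -0.034, -0.05], [0.048, -0.034, -0.05]], yaw=[-7, -14, -21, -26, -26, -26])

```text
time_s: 1.27
ee_pos: [449.6, 341.2, 133.2]
ee_rot: [-179.9, 0.1, 81.7]
force: [-0.3, 0.4, 0.3]
gripper_width: 91.0
gripper_force: 0.0
```

>>> send_rows(grip=[1, 1, 1, 0.3, 0.3, 0.3], xyz=[[0, 0.001, -0.025], [0, 0.001, -0.05], [0, 0.001, -0.07], [0, 0.001, -0.078], [0, 0.001, -0.078], [0, 0.001, -0.078]], yaw=[0, 0, 0, 0, 0, 0])

```text
time_s: 1.77
ee_pos: [450.6, 343.4, 56.9]
ee_rot: [179.9, -0.1, 81.7]
force: [-0.1, 0.6, -0.2]
gripper_width: 74.1
gripper_force: 0.0
```

```bash
cat > look.py <<'E'
import sys,cv2,numpy as np
from workcell import eyes
# look.py name view u v w h s [view u v w h s]
def crop(n,u,v,w,h,s):
    f=eyes.grab_frame(n)["frame"][v:v+h,u:u+w,::-1]
    return cv2.resize(f,(w*s,h*s),interpolation=cv2.INTER_CUBIC)
a=sys.argv[2:];ims=[crop(a[i],*map(int,a[i+1:i+6])) for i in range(0,len(a),6)]
H=max(i.shape[0] for i in ims)
cv2.imwrite("pics/"+sys.argv[1]+".png",np.hstack([cv2.copyMakeBorder(i,0,H-i.shape[0],0,0,0) for i in ims]))
E
python3 look.py grasp side 235 80 65 95 6 top 90 215 80 80 5
```

```text
(no output)
```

View pics/grasp.png

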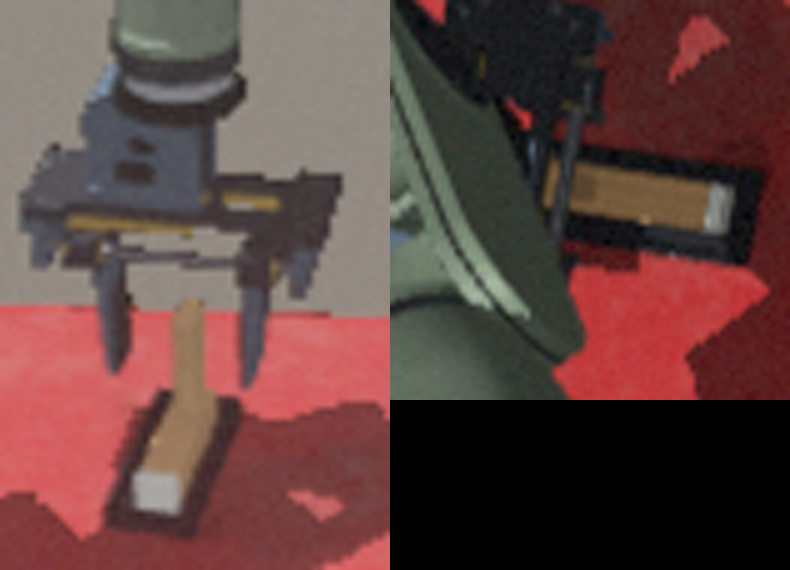

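The side view shows the fingers straddling the handle centrally, about 65 px left and right, with pads over its upper half. I'll close now.

>>> send_rows(grip=[0, -0.4, -0.8, -1, -1, -1, -1, -1], xyz=[[0, 0, 0], [0, 0, 0], [0, 0, 0], [0, 0, 0], [0, 0, 0], [0, 0, 0], [0, 0, 0], [0, 0, 0]], yaw=[0, 0, 0, 0, 0, 0, 0, 0], grip_force=45)

```text
time_s: 2.53
ee_pos: [450.1, 342.7, 55.9]
ee_rot: [180.0, 0.0, 81.6]
force: [0.6, 0.7, -0.1]
gripper_width: 15.7
gripper_force: 45.0
```

>>> send_rows(grip=[-1, -1, -1, -1, -1, -1], xyz=[[0, 0, 0], [0, 0, 0], [0, 0, 0], [0, 0, 0], [0, 0, 0], [0, 0, 0]], yaw=[0, 0, 0, 0, 0, 0], grip_force=45)

```text
time_s: 3.03
ee_pos: [450.2, 342.7, 55.9]
ee_rot: [180.0, -0.0, 81.6]
force: [0.6, 1.2, -1.1]
gripper_width: 15.6
gripper_force: 45.0
```

>>> send_rows(grip=[-1, -1, -1, -1, -1, -1, -1, -1], xyz=[[0, 0, 0.01], [0, 0, 0.03], [0, 0, 0.055], [0, 0, 0.08], [0.01, -0.015, 0.1], [0.028, -0.045, 0.1], [0.046, -0.075, 0.1], [0.065, -0.105, 0.1]], yaw=[0, 0, 0, 0, 0, -1, -2, -3])

```text
time_s: 3.7
ee_pos: [515.2, 236.8, 157.2]
ee_rot: [180.0, -0.0, 78.7]
force: [0.4, 0.3, -1.5]
gripper_width: 15.7
gripper_force: 45.0
```

>>> send_rows(grip=[-1, -1, -1, -1, -1, -1, -1, -1], xyz=[[0.018, -0.03, 0], [0.037, -0.06, 0], [0.055, -0.09, 0], [0.068, -0.104, 0], [0.068, -0.104, -0.015], [0.068, -0.104, -0.03], [0.068, -0.104, -0.03], [0.068, -0.104, -0.03]], yaw=[-0.5, -1, -1, -1, -1, -1, -1, -1])

```text
time_s: 4.37
ee_pos: [582.4, 133.5, 125.7]
ee_rot: [-179.9, 0.0, 77.6]
force: [0.5, -0.4, -1.0]
gripper_width: 16.0
gripper_force: 45.0
```

```bash
python3 look.py over side 250 120 70 120 5 top 180 170 90 90 5
```

```text
(no output)
```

View pics/over.png

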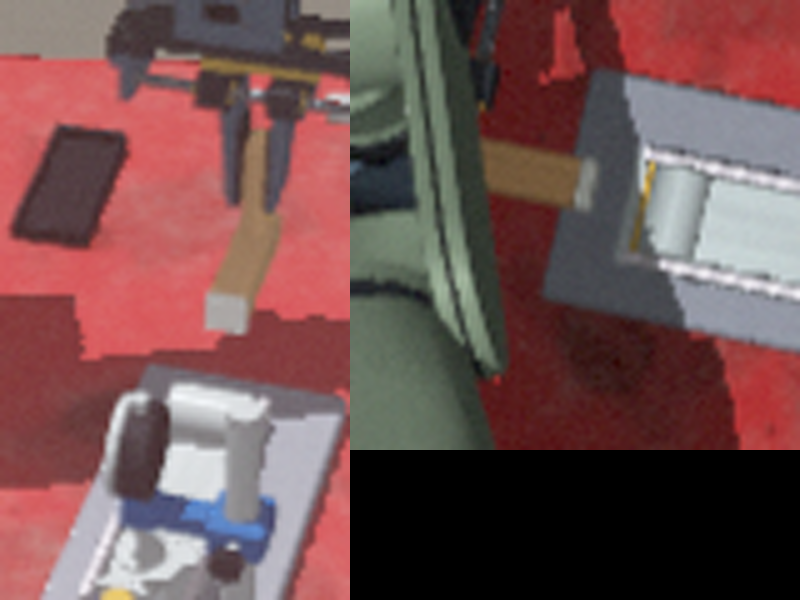

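The nose is in the air before the track, at top crop (597,160)–(588,209) and side crop (206..250, 292..332). The roller is still on the ledge.

Run:
```python
from h import *
np.set_printoptions(precision=2,suppress=True)
tt=lambda x,y:px(x-350,y,5,180,170); ts=lambda x,y:px(x,y,5,250,120)
P=[("top",(13,-85,None),tt(597,160)),("top",(-13,-85,None),tt(588,209)),("side",(-13,-85,None),ts(207,292)),("side",(13,-85,None),ts(250,299))]
p,r=fit(P,[582,133,-12,99]);print("paddle by nose",p);print(r.T)
def mid(p): return body(p,[(0,-85,0)])[0,:2]
print("nose mid",mid(p), "expected",mid([582.4,133.5,-12.4]))
# gauge at track: fence ends, roller ends in top view from first frame
gt=lambda x,y:px(x,y,6,215,180)
from scipy.optimize import least_squares
def back(n,u,z):
    f=d[n];r=f["pose"][:3,:3]@[(u[0]-f["cx"])/f["fx"],(u[1]-f["cy"])/f["fy"],1];c=f["pose"][:3,3]
    return c+r*(z-c[2])/r[2]
a=np.radians(-12.35);R=np.array([[np.cos(a),-np.sin(a)],[np.sin(a),np.cos(a)]])
for nm,u,z in(("roller axis",(181,193),40),("fence+ low",(148,118),41),("fence- low",(115,248),41),("fence+ far",(455,188),41),("fence- far",(535,335),41),("ledge mid",(143,190),28.7),("crest mid",(407,243),30)):
    w=back("top",gt(*u),z);print(nm,w[:2],"gauge",R.T@(w[:2]-[538.4,-71.5]))
w=mid(p);print("nose in gauge",R.T@(w-[538.4,-71.5]))
```

```text
paddle by nose [580.15 136.99 -10.45 104.08]
[[-0.04 -0.05 -0.19 -0.63]
 [-0.17 -0.51  0.18 -0.05]]
nose mid [564.74  53.4 ] expected [564.15  50.48]
roller axis [558.42  12.96] gauge [ 1.49 86.79]
fence+ low [593.84  28.3 ] gauge [ 32.81 109.35]
fence- low [532.8   43.55] gauge [-30.08 111.19]
fence+ far [ 559.29 -114.65] gauge [ 29.64 -37.68]
fence- far [ 490.28 -150.67] gauge [-30.08 -87.63]
ledge mid [561.67  31.55] gauge [  0.69 105.65]
crest mid [535.13 -92.09] gauge [  1.21 -20.81]
nose in gauge [ -0.98 127.64]
```

>>> send_rows(grip=[-1, -1, -1, -1, -1, -1], xyz=[[0.001, 0, -0.015], [0.001, 0, -0.03], [0.001, 0, -0.042], [0.001, 0, -0.042], [0.001, 0, -0.042], [0.001, 0, -0.042]], yaw=[0, 0, 0, 0, 0, 0])

```text
time_s: 4.97
ee_pos: [585.0, 134.1, 85.4]
ee_rot: [179.9, -0.1, 77.6]
force: [0.7, -0.9, -1.0]
gripper_width: 16.0
gripper_force: 45.0
```

>>> send_rows(grip=[-1, -1, -1, -1, -1, -1, -1, -1], xyz=[[-0.0011, -0.005, 0], [-0.0021, -0.01, 0], [-0.0032, -0.0145, 0], [-0.0039, -0.0175, 0], [-0.0045, -0.0205, 0], [-0.0051, -0.0235, 0], [-0.0058, -0.0265, 0], [-0.0064, -0.0295, 0]], yaw=[0, 0, 0, 0, 0, 0, 0, 0])

```text
time_s: 5.63
ee_pos: [577.7, 104.0, 84.0]
ee_rot: [180.0, -0.0, 77.6]
force: [-0.1, -0.2, -1.2]
gripper_width: 16.1
gripper_force: 45.0
```

>>> send_rows(grip=[-1, -1, -1, -1, -1, -1, -1, -1], xyz=[[-0.0008, -0.0035, 0], [-0.0015, -0.007, 0], [-0.0023, -0.0105, 0], [-0.0031, -0.014, 0], [-0.0038, -0.0175, 0], [-0.0046, -0.021, 0], [-0.0054, -0.0245, 0], [-0.0061, -0.028, 0]], yaw=[0, 0, 0, 0, 0, 0, 0, 0])

```text
time_s: 6.3
ee_pos: [571.5, 75.8, 84.0]
ee_rot: [180.0, 0.0, 77.6]
force: [-0.2, 0.3, -1.6]
gripper_width: 15.9
gripper_force: 45.0
```

>>> send_rows(grip=[-1, -1, -1, -1, -1, -1, -1, -1], xyz=[[-0.0008, -0.0035, 0], [-0.0015, -0.007, 0], [-0.0023, -0.0105, 0], [-0.0031, -0.014, 0], [-0.0038, -0.0175, 0], [-0.0046, -0.021, 0], [-0.0054, -0.0245, 0], [-0.0061, -0.028, 0]], yaw=[0, 0, 0, 0, 0, 0, 0, 0])

```text
time_s: 6.97
ee_pos: [565.4, 47.8, 84.0]
ee_rot: [180.0, 0.0, 77.6]
force: [-0.3, -0.3, -0.8]
gripper_width: 15.5
gripper_force: 45.0
```

```bash
python3 look.py push1 side 250 130 70 120 5 top 190 170 90 90 5
```

```text
(no output)
```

View pics/push1.png

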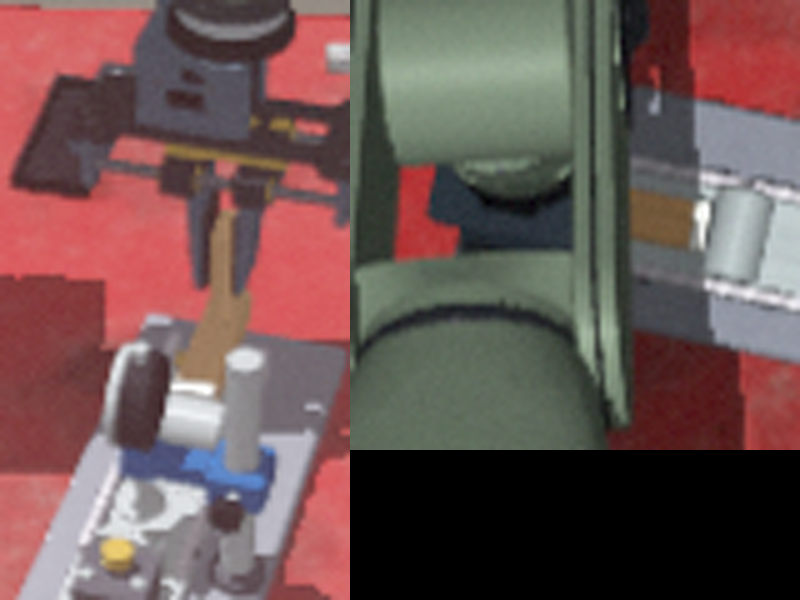

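The nose rests on the roller at top crop (705,225). The roller is square and centred between the fences at (740,235).

>>> send_rows(grip=[-1, -1, -1, -1, -1, -1, -1, -1], xyz=[[-0.0008, -0.0035, 0], [-0.0015, -0.007, 0], [-0.0023, -0.0105, 0], [-0.0031, -0.014, 0], [-0.0038, -0.0175, 0], [-0.0046, -0.021, 0], [-0.0054, -0.0245, 0], [-0.0061, -0.028, 0]], yaw=[0, 0, 0, 0, 0, 0, 0, 0])

```text
time_s: 7.73
ee_pos: [559.3, 19.8, 84.0]
ee_rot: [180.0, 0.0, 77.6]
force: [-0.2, 0.7, -1.4]
gripper_width: 15.5
gripper_force: 45.0
```

>>> send_rows(grip=[-1, -1, -1, -1, -1, -1, -1, -1], xyz=[[-0.0005, -0.0025, 0], [-0.0011, -0.005, 0], [-0.0016, -0.0075, 0], [-0.0022, -0.01, 0], [-0.0027, -0.0125, 0], [-0.0033, -0.015, 0], [-0.0038, -0.0175, 0], [-0.0044, -0.02, 0]], yaw=[0, 0, 0, 0, 0, 0, 0, 0])

```text
time_s: 8.4
ee_pos: [554.9, -0.1, 83.9]
ee_rot: [-180.0, 0.0, 77.6]
force: [0.2, -0.1, -1.7]
gripper_width: 15.7
gripper_force: 45.0
```

>>> send_rows(grip=[-1, -1, -1, -1, -1, -1, -1, -1], xyz=[[-0.0003, -0.0015, 0], [-0.0007, -0.003, 0], [-0.001, -0.0045, 0], [-0.0013, -0.006, 0], [-0.0016, -0.0075, 0], [-0.002, -0.009, 0], [-0.0023, -0.0105, 0], [-0.0026, -0.012, 0]], yaw=[0, 0, 0, 0, 0, 0, 0, 0])

```text
time_s: 9.07
ee_pos: [552.4, -11.9, 84.0]
ee_rot: [180.0, 0.0, 77.6]
force: [0.6, -0.0, -1.4]
gripper_width: 15.7
gripper_force: 45.0
```

>>> send_rows(grip=[-1, -1, -1, -1, -1, -1, -1, -1], xyz=[[-0.0002, -0.001, 0], [-0.0004, -0.002, 0], [-0.0007, -0.003, 0], [-0.0009, -0.004, 0], [-0.0011, -0.005, 0], [-0.0013, -0.006, 0], [-0.0015, -0.007, 0], [-0.0018, -0.008, 0]], yaw=[0, 0, 0, 0, 0, 0, 0, 0])

```text
time_s: 9.73
ee_pos: [550.6, -19.9, 84.0]
ee_rot: [180.0, 0.0, 77.6]
force: [0.2, 0.9, -2.3]
gripper_width: 15.6
gripper_force: 45.0
```

>>> send_rows(grip=[-1, -1, -1, -1], xyz=[[-0.0002, -0.001, 0], [-0.0004, -0.002, 0], [-0.0007, -0.003, 0], [-0.0009, -0.004, 0]], yaw=[0, 0, 0, 0])

```text
time_s: 10.07
ee_pos: [549.7, -23.9, 84.0]
ee_rot: [180.0, 0.0, 77.6]
force: [0.0, -0.1, -1.2]
gripper_width: 16.2
gripper_force: 45.0
```

>>> send_rows(grip=[-1, -1, -1, -1], xyz=[[-0.0002, -0.001, 0], [-0.0004, -0.002, 0], [-0.0007, -0.003, 0], [-0.0009, -0.004, 0]], yaw=[0, 0, 0, 0])

```text
time_s: 10.4
ee_pos: [549.2, -27.2, 84.2]
ee_rot: [180.0, -0.1, 77.6]
force: [0.3, 3.1, -0.4]
gripper_width: 15.9
gripper_force: 45.0
```

>>> send_rows(grip=[-1, -1, -1], xyz=[[-0.0002, -0.0007, 0], [-0.0003, -0.0014, 0], [-0.0005, -0.0021, 0]], yaw=[0, 0, 0])

```text
time_s: 10.65
ee_pos: [548.5, -29.8, 84.1]
ee_rot: [180.0, -0.0, 77.6]
force: [0.5, 2.1, -0.6]
gripper_width: 15.8
gripper_force: 45.0
```

>>> send_rows(grip=[-1, -1, -1], xyz=[[-0.0002, -0.0007, 0], [-0.0003, -0.0014, 0], [-0.0005, -0.0021, 0]], yaw=[0, 0, 0])

```text
time_s: 10.9
ee_pos: [547.7, -32.2, 83.9]
ee_rot: [-180.0, 0.0, 77.6]
force: [0.4, 2.3, -1.1]
gripper_width: 15.7
gripper_force: 45.0
```

>>> send_rows(grip=[-1, -1, -1], xyz=[[-0.0002, -0.0007, 0], [-0.0003, -0.0014, 0], [-0.0005, -0.0021, 0]], yaw=[0, 0, 0])

```text
time_s: 11.15
ee_pos: [547.2, -34.3, 83.9]
ee_rot: [-180.0, 0.0, 77.6]
force: [0.7, 1.5, -0.6]
gripper_width: 15.7
gripper_force: 45.0
```

>>> send_rows(grip=[-1, -1, -1], xyz=[[-0.0001, -0.0005, 0], [-0.0002, -0.001, 0], [-0.0003, -0.0015, 0]], yaw=[0, 0, 0])

```text
time_s: 11.4
ee_pos: [546.9, -35.7, 83.9]
ee_rot: [-180.0, 0.0, 77.6]
force: [0.6, 1.7, -0.9]
gripper_width: 15.8
gripper_force: 45.0
```

>>> send_rows(grip=[-1, -1, -1], xyz=[[-0.0001, -0.0005, 0], [-0.0002, -0.001, 0], [-0.0003, -0.0015, 0]], yaw=[0, 0, 0])

```text
time_s: 11.65
ee_pos: [546.7, -37.2, 84.0]
ee_rot: [180.0, 0.0, 77.6]
force: [0.3, 1.6, -1.0]
gripper_width: 16.1
gripper_force: 45.0
```

>>> send_rows(grip=[-1, -1, -1], xyz=[[-0.0001, -0.0005, 0], [-0.0002, -0.001, 0], [-0.0003, -0.0015, 0]], yaw=[0, 0, 0])

```text
time_s: 11.9
ee_pos: [546.4, -38.7, 84.0]
ee_rot: [180.0, 0.0, 77.6]
force: [0.4, 1.3, -0.8]
gripper_width: 15.6
gripper_force: 45.0
```

>>> send_rows(grip=[-1, -1, -1], xyz=[[-0.0001, -0.0005, 0], [-0.0002, -0.001, 0], [-0.0003, -0.0015, 0]], yaw=[0, 0, 0])

```text
time_s: 12.15
ee_pos: [546.1, -40.2, 84.0]
ee_rot: [180.0, 0.0, 77.6]
force: [0.2, 1.7, -1.6]
gripper_width: 16.1
gripper_force: 45.0
```

>>> send_rows(grip=[-1, -1, -1], xyz=[[-0.0001, -0.0005, 0], [-0.0002, -0.001, 0], [-0.0003, -0.0015, 0]], yaw=[0, 0, 0])

```text
time_s: 12.4
ee_pos: [545.8, -41.7, 84.0]
ee_rot: [180.0, 0.0, 77.6]
force: [0.7, 1.6, -0.4]
gripper_width: 15.9
gripper_force: 45.0
```

>>> send_rows(grip=[-1, -1, -1], xyz=[[-0.0001, -0.0005, 0], [-0.0002, -0.001, 0], [-0.0003, -0.0015, 0]], yaw=[0, 0, 0])

```text
time_s: 12.65
ee_pos: [545.5, -43.2, 84.0]
ee_rot: [180.0, 0.0, 77.6]
force: [0.4, 2.6, -0.4]
gripper_width: 15.6
gripper_force: 45.0
```

>>> send_rows(grip=[-1, -1, -1], xyz=[[-0.0001, -0.0005, 0], [-0.0002, -0.001, 0], [-0.0003, -0.0015, 0]], yaw=[0, 0, 0])

```text
time_s: 12.9
ee_pos: [545.2, -44.7, 84.0]
ee_rot: [180.0, -0.0, 77.6]
force: [1.1, 1.6, 0.1]
gripper_width: 16.0
gripper_force: 45.0
```

>>> send_rows(grip=[-1, -1, -1], xyz=[[-0.0001, -0.0004, 0], [-0.0002, -0.0008, 0], [-0.0003, -0.0012, 0]], yaw=[0, 0, 0])

```text
time_s: 13.15
ee_pos: [544.9, -45.9, 84.0]
ee_rot: [180.0, 0.0, 77.6]
force: [-0.2, 2.5, -0.2]
gripper_width: 16.1
gripper_force: 45.0
```

>>> send_rows(grip=[-1, -1, -1], xyz=[[-0.0001, -0.0004, 0], [-0.0002, -0.0008, 0], [-0.0003, -0.0012, 0]], yaw=[0, 0, 0])

```text
time_s: 13.4
ee_pos: [544.6, -47.0, 84.0]
ee_rot: [180.0, -0.0, 77.6]
force: [0.6, 1.7, -0.2]
gripper_width: 15.8
gripper_force: 45.0
```

>>> send_rows(grip=[-1, -1, -1], xyz=[[-0.0001, -0.0004, 0], [-0.0002, -0.0008, 0], [-0.0003, -0.0012, 0]], yaw=[0, 0, 0])

```text
time_s: 13.65
ee_pos: [544.6, -47.6, 84.1]
ee_rot: [180.0, -0.1, 77.6]
force: [0.6, 5.9, 1.0]
gripper_width: 16.0
gripper_force: 45.0
```

```bash
python3 look.py stop side 245 160 80 110 5 top 260 185 75 75 5
```

```text
(no output)
```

View pics/stop.png

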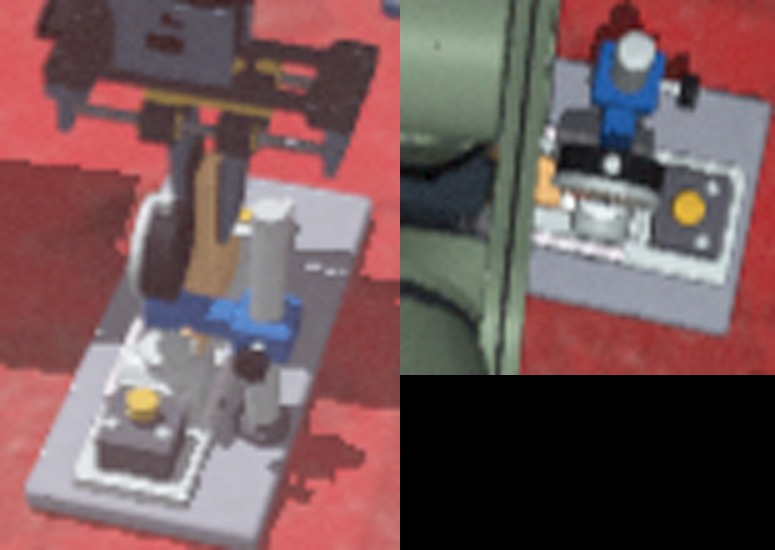

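The roller's front shows under the foot at top crop (600,220), right up to the stop block's plate, and the force has jumped to 5.9 N, so this is the stop. I'll hold here and watch the force.

>>> send_rows(grip=[-1, -1, -1, -1], xyz=[[0, 0, 0], [0, 0, 0], [0, 0, 0], [0, 0, 0]], yaw=[0, 0, 0, 0])

```text
time_s: 14.08
ee_pos: [544.6, -47.5, 84.1]
ee_rot: [180.0, -0.1, 77.6]
force: [2.3, 4.8, 0.7]
gripper_width: 16.0
gripper_force: 45.0
```

>>> send_rows(grip=[-1, -1], xyz=[[0, 0, 0], [0, 0, 0]], yaw=[0, 0])

```text
time_s: 14.25
ee_pos: [544.6, -47.5, 84.1]
ee_rot: [180.0, -0.1, 77.6]
force: [0.4, 5.0, 0.6]
gripper_width: 16.0
gripper_force: 45.0
```

>>> send_rows(grip=[-1, -1, -1, -1, -1, -1, -1, -1], xyz=[[0, 0, 0], [0, 0, 0], [0, 0, 0], [0, 0, 0], [0, 0, 0], [0, 0, 0], [0, 0, 0], [0, 0, 0]], yaw=[0, 0, 0, 0, 0, 0, 0, 0])

```text
time_s: 14.92
ee_pos: [544.6, -47.5, 84.1]
ee_rot: [180.0, -0.1, 77.6]
force: [2.0, 5.8, 0.2]
gripper_width: 15.9
gripper_force: 45.0
```

>>> send_rows(grip=[-1, -1], xyz=[[0, 0, 0], [0, 0, 0]], yaw=[0, 0])

```text
time_s: 15.08
ee_pos: [544.6, -47.5, 84.1]
ee_rot: [180.0, -0.1, 77.6]
force: [1.0, 4.5, -0.1]
gripper_width: 15.7
gripper_force: 45.0
```

>>> send_rows(grip=[-1, -1, -1, -1, -1, -1, -1, -1], xyz=[[0.0001, 0.0005, 0], [0.0003, 0.0015, 0], [0.0007, 0.003, 0], [0.0011, 0.005, 0], [0.0018, 0.008, 0], [0.0026, 0.012, 0], [0.0037, 0.017, 0], [0.0055, 0.025, 0]], yaw=[0, 0, 0, 0, 0, 0, 0, 0])

```text
time_s: 15.75
ee_pos: [549.8, -23.0, 83.9]
ee_rot: [-180.0, 0.0, 77.6]
force: [0.1, 0.3, -1.0]
gripper_width: 15.5
gripper_force: 45.0
```

>>> send_rows(grip=[-1, -1, -1, -1, -1, -1, -1, -1], xyz=[[0.003, 0.014, 0], [0.006, 0.028, 0], [0.01, 0.045, 0], [0.013, 0.06, 0.003], [0.015, 0.07, 0.02], [0.018, 0.08, 0.04], [0.019, 0.088, 0.06], [0.019, 0.088, 0.07]], yaw=[0, 0, 0, 0, 0, 0, 0, 0])

```text
time_s: 16.42
ee_pos: [570.3, 67.0, 156.3]
ee_rot: [179.8, -0.1, 77.7]
force: [0.3, 0.4, -1.7]
gripper_width: 15.7
gripper_force: 45.0
```

>>> send_rows(grip=[-1, -1, -1, -1, -1, -1, -1, -1], xyz=[[-0.014, 0.033, 0], [-0.028, 0.066, 0], [-0.042, 0.099, 0], [-0.056, 0.132, 0], [-0.07, 0.165, 0], [-0.084, 0.198, 0], [-0.098, 0.231, 0], [-0.11, 0.26, 0]], yaw=[0.5, 1, 1.5, 2, 2.5, 3, 3.5, 4])

```text
time_s: 17.08
ee_pos: [457.4, 326.4, 153.6]
ee_rot: [-180.0, 0.0, 81.7]
force: [0.3, -0.3, -1.0]
gripper_width: 15.6
gripper_force: 45.0
```

>>> send_rows(grip=[-1, -1, -1, -1, -1, -1], xyz=[[-0.007, 0.015, -0.015], [-0.008, 0.018, -0.035], [-0.008, 0.018, -0.055], [-0.008, 0.018, -0.055], [-0.008, 0.018, -0.055], [-0.008, 0.018, -0.055]], yaw=[0, 0, 0, 0, 0, 0])

```text
time_s: 17.58
ee_pos: [451.5, 342.9, 99.8]
ee_rot: [179.9, -0.0, 81.6]
force: [-0.4, -0.2, -1.7]
gripper_width: 15.8
gripper_force: 45.0
```

>>> send_rows(grip=[-1, -1, -1, -1, -1], xyz=[[-0.001, 0, -0.01], [-0.001, 0, -0.022], [-0.001, 0, -0.034], [-0.001, 0, -0.04], [-0.001, 0, -0.04]], yaw=[0, 0, 0, 0, 0])

```text
time_s: 18.0
ee_pos: [449.3, 342.1, 58.0]
ee_rot: [-179.9, 0.1, 81.6]
force: [-1.7, -0.5, -1.9]
gripper_width: 15.4
gripper_force: 45.0
```

>>> send_rows(grip=[-1, -1, -1], xyz=[[0, 0, -0.001], [0, 0, -0.002], [0, 0, -0.002]], yaw=[0, 0, 0])

```text
time_s: 18.25
ee_pos: [450.2, 343.0, 57.6]
ee_rot: [179.9, -0.1, 81.6]
force: [0.2, -0.8, -2.0]
gripper_width: 16.2
gripper_force: 45.0
```

>>> send_rows(grip=[-1, -1, -1], xyz=[[0, 0, -0.0005], [0, 0, -0.001], [0, 0, -0.001]], yaw=[0, 0, 0])

```text
time_s: 18.5
ee_pos: [449.9, 342.9, 56.2]
ee_rot: [180.0, -0.0, 81.6]
force: [0.5, -0.1, -1.0]
gripper_width: 15.7
gripper_force: 45.0
```

>>> send_rows(grip=[-1, -1, -1], xyz=[[0, 0, -0.0005], [0, 0, -0.0005], [0, 0, -0.0005]], yaw=[0, 0, 0])

```text
time_s: 18.75
ee_pos: [449.9, 342.9, 55.9]
ee_rot: [180.0, -0.0, 81.6]
force: [-1.4, -1.6, 2.8]
gripper_width: 15.8
gripper_force: 45.0
```

Contact with the tray floor is felt, at the same height as the pick. I'll release.

>>> send_rows(grip=[-0.6, -0.5, -0.3, -0.1, 0.2, 0.4, 0.4, 0.4], xyz=[[0, 0, 0], [0, 0, 0], [0, 0, 0], [0, 0, 0], [0, 0, 0], [0, 0, 0], [0, 0, 0], [0, 0, 0]], yaw=[0, 0, 0, 0, 0, 0, 0, 0])

```text
time_s: 19.42
ee_pos: [449.8, 342.8, 55.5]
ee_rot: [180.0, 0.0, 81.6]
force: [-0.3, -0.1, 0.3]
gripper_width: 59.7
gripper_force: 0.0
```

>>> send_rows(grip=[0.4, 0.4, 0.4, 0.4, 0.4, 0.4, 0.4, 0.4], xyz=[[0, 0, 0.01], [0, 0, 0.03], [0, 0, 0.06], [0, 0, 0.09], [-0.02, 0.015, 0.12], [-0.05, 0.037, 0.14], [-0.08, 0.06, 0.14], [-0.11, 0.082, 0.14]], yaw=[0, 0, 0, 0, 0, 0, 0, 0])

```text
time_s: 20.08
ee_pos: [339.4, 426.2, 198.4]
ee_rot: [179.8, -0.3, 81.5]
force: [0.8, 0.2, -1.0]
gripper_width: 63.8
gripper_force: 0.0
```

>>> send_rows(grip=[0.4, 0.4, 0.4, 0.4, 0.4, 0.4, 0.4, 0.4], xyz=[[-0.03, 0.022, 0], [-0.06, 0.044, 0], [-0.09, 0.066, 0], [-0.12, 0.09, 0], [-0.14, 0.11, 0], [-0.14, 0.11, 0], [-0.14, 0.11, 0], [-0.14, 0.11, 0]], yaw=[0, 0, 0, 0, 0, 0, 0, 0])

```text
time_s: 20.75
ee_pos: [200.0, 534.4, 195.8]
ee_rot: [180.0, 0.0, 81.6]
force: [0.9, -0.3, 0.3]
gripper_width: 63.6
gripper_force: 0.0
```

```bash
python3 look.py end side 245 115 80 150 4 top 105 180 230 95 2
python3 - <<'E'
import cv2,numpy as np
from workcell import eyes
f=lambda n,u,v,w,h,s:cv2.resize(eyes.grab_frame(n)["frame"][v:v+h,u:u+w,::-1],(w*s,h*s),interpolation=cv2.INTER_CUBIC)
a=f("side",240,120,90,150,4)
b=f("top",108,235,62,38,6); c=f("top",260,190,72,65,6)
im=np.zeros((600,800,3),np.uint8); im[:,:360]=a; im[:228,362:734]=b[:228]; im[230:600,362:794]=c[:370]
cv2.imwrite("pics/end2.png",im)
E
```

View pics/end2.png

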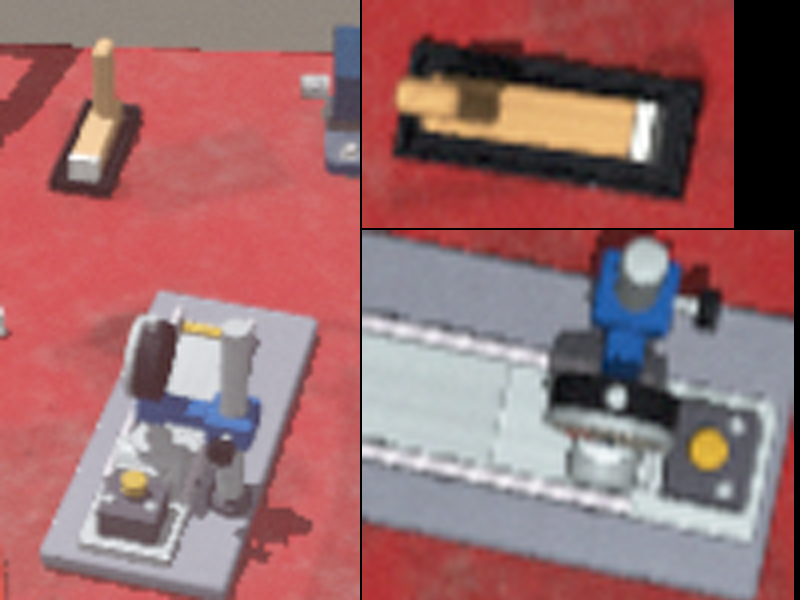

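The paddle stands in its tray with its nose the same way (top inset 645,130). The roller sits under the plunger against the stop (603,460), at the same pixel position as while pressed.

```bash
python3 -c "
from workcell import env
print(env.job_done())"
```

```text
the job is handed in; nothing more can be done
None
```

I rolled the roller under the plunger to the back stop, held it there at about 5 N for over a second, stood the paddle back in its tray with its nose the same way, and handed the job in at about 21 s.

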